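# Pull a waveguide cover into line with a tapered pin and fit its second thumbscrew

### The job

The cover plate on the upright waveguide section hangs on one fitted thumbscrew and has swung a few millimetres out of line with the flange below it. Take the tapered alignment pin from the holder block and press it gently (never more than about 25 N) down through the stacked holes at the corner diagonally opposite the fitted thumbscrew, letting the taper draw the cover into line, until its collar sits flat on the cover; do not push the cover round with the gripper. Then put the loose thumbscrew fully home, just as gently, through the holes at the other end of the long side that has the fitted one, and leave the pin and both screws in place and everything else on the desk where it is.

Things in the scene. Friction and masses are not known exactly. Their poses are not given: they have to be found in the camera images.
- pin: loose steel tapered alignment pin, 100 mm long, 90 g, standing tip down in a holder pocket, collar on the holder's top, about 1 mm of play. Origin at the tip, z up along the pin. From the tip: taper from 4.4 to 10.8 mm diameter over 28 mm, straight 10.8 mm up to 50 mm, collar 22 mm diameter from 50 to 54 mm, slim grooved handle 15.6 mm diameter from 54 to 100 mm (grip it there)
- pin_collar (a point): point on the pin's axis at the underside of its collar (50 mm above the tip), the face that must come to rest on the cover
- screw: loose steel thumbscrew, 70 mm long, 50 g, standing tip down in another pocket; same kind as the fitted one. Origin at the tip, z up. From the tip: bevel 4 mm long (6 to 9.4 mm diameter), shank 9.4 mm up to 32 mm, washer face 20 mm diameter from 32 to 35 mm, neck, knurled head 21 mm diameter from 38 to 70 mm (grip it there). It just drops through clearance holes: do not turn it
- screw_collar (a point): point on the thumbscrew's axis at the underside of its washer face (32 mm above the tip), the face that must come to rest on the cover
- holder: black plastic holder block fixed on the desk, 44 x 126 x 60 mm high. Origin at the centre of its underside, long side along its y. Three pockets 12.5 mm wide, 54 mm deep, in a row along y at -40, 0 and 40 mm; pin and thumbscrew stand in those at -40 and 0 (either way round), the third is empty
- flange: upright waveguide section fixed to the desk: base plate 196 x 140 x 12 mm, brass tube, aluminium upper flange 164 x 110 x 10 mm, its top 77 mm above the desk, with 37 mm of free height under each corner hole. Origin on the desk under its centre; x along the long side, y the short side, z up. Corner holes 11.4 mm at (+-66, +-40) mm; the fitted thumbscrew is at (-66, 40), its head 48 mm above the flange
- cover (a joint): angle (rad, + counter-clockwise from above; each reading rough, to about 0.01) of the cover about the fitted thumbscrew; 0 = in line; starts at 0.032 to 0.039, so its hole for the pin is 4.9 to 6 mm from the flange's. It turns with dry friction, 2 N m (13 N of side push at the pin), and stays put. Plate 164 x 110 x 10 mm on the flange, same corner holes, a 23 mm boss in its middle
- flange_pin_hole (a point): centre of the flange's hole for the pin, at the flange's top face (77 mm above the desk), at (66, -40) mm in the flange's frame: the corner diagonally opposite the fitted thumbscrew
- flange_screw_hole (a point): centre of the flange's hole for the loose thumbscrew, at the flange's top face, at (66, 40) mm in the flange's frame: the other end of the long side that has the fitted thumbscrew
- power_module: bystander, fixed: bench power module between the holder and the waveguide section, about 300 x 120 mm, its upright ends and top bar standing up to 190 mm above the desk (carry things over it). Origin on the desk near its middle
- spanner: bystander: small loose steel spanner lying flat, 14 x 90 x 4 mm
- terminator: bystander: small loose metal RF terminator lying on the desk, 15 x 24 x 15 mm
- tweezers: bystander: loose steel tweezers lying flat, 11 x 120 x 8 mm
- notes: bystander: loose block of sticky notes, 52 x 52 x 16 mm
- flux: bystander: loose small flux bottle standing upright, 35 x 34 x 94 mm
- spool: bystander: loose solder spool standing on its flange, 56 mm diameter, 32 mm high

How it is judged:
On the way, in this order (a step that is already met when the one before it is completed fails the run):
1. the pin is driven home: collar on the cover, the two holes at its corner in line (z of pin_collar in the frame of flange_pin_hole below 0.0115 m and horizontal distance between pin_collar and flange_pin_hole below 0.002 m and angle between pin's own z axis and vertical below 0.05 rad and value of joint cover between -0.012 and 0.012 rad), for 0.2 s.
2. the loose thumbscrew is home in its corner (all of step 1 and z of screw_collar in the frame of flange_screw_hole below 0.0115 m and horizontal distance between screw_collar and flange_screw_hole below 0.003 m and angle between screw's own z axis and vertical below 0.1 rad), for 0.2 s.
At the end, for the whole second after the job is handed in: Pin collar and thumbscrew washer face rest on the cover (undersides under 11.5 mm above the flange top), within 2 mm (pin) and 3 mm (screw) of their flange holes' axes, upright to 3 and 6 degrees; cover in line to 0.012 rad (1.8 mm at the pin); both at rest (all of step 2 and linear speed of each of pin, screw below 0.01 m/s); the robot touches nothing.
It fails at once if the pin is forced: more than 45 N of contact force in all between the pin and the cover and flange (a push of about 25 N when home) (contact force between pin and flange above 45 N).
It fails at once if the thumbscrew is forced: more than 45 N between it and the cover or the flange (contact force between screw and flange above 45 N).
It fails at once if the cover or flange is pushed with the gripper (more than 5 N) (contact force between any of the fingers, the arm and flange above 5 N).
It fails at once if a bystander is moved by more than 20 mm (distance of any of spanner, terminator, tweezers, notes, flux, spool from where it was at the start of the episode above 0.02 m).
It also fails if it takes over 72 s, if anything falls off the work surface, if the arm or the gripper's body presses on something with over 40 N, if the wrist force passes 120 N, or if a joint passes its speed limit or range.

### The arm

A 7-joint arm with a two-finger parallel gripper is mounted at the origin on a cart in front of the work surface, level with it; the furniture and walls round the work are solid. World frame = base frame: x ahead of the robot, y to its left, z up, the work surface at z = 0. Lengths are in m, angles in rad, forces in N, time in s.
With the tool pointing down it reaches from about 0.425 to 0.925 m from the base axis. Payload 6.8 kg.
Tool frame: the origin (TCP) lies midway between the tips of the shut fingers; the grasp point (between the pads) lies 19 mm behind it; z points along the fingers, y is the line along which they close (so a half turn about z gives the same grasp; the last joint's range is limited). The gripper opens to 85 mm and grips with 20 to 120 N. Pads are 22 mm wide; open, the fingers measure 114 mm over their backs; the gripper's body (76 mm by 85 mm) begins 54 mm behind the grasp point. The pads swing forward as they close: fully open they stand 13 mm farther back than shut.
Start: joints at [-1.275, 0.477, 0.022, 1.555, -0.011, 1.109, -0.083], TCP at [0.265, 0.621, 0.231] pointing down, gripper open.
Joint ranges: [-2.96, 2.96], [-0.34, 2.1], [-1.41, 1.46], [0.24, 2.44], [-1.37, 4.51], [0.17, 1.92], [-2.96, 2.96]. Speed limits (rad/s): [2.39, 2.39, 3.14, 3.14, 3.14, 3.14, 3.14].

### API

Orientations are given as a unit quaternion [w, x, y, z].
In Python, from station import bot, imaging gives the robot as it stands.
- The arm moves only by the tool move_arm, never from a script. Its argument "commands" is a list that holds one entry, the list of rows, each a list of 7 numbers: the shift along the tool's x, y, z in m, then the turn, a rotation vector about the tool's x, y, z in degrees, then the finger opening in m, from 0 to 0.0854. In form: [[[x, y, z, rx, ry, rz, grip], ...]]. A call has 1 to 20 rows; each row shifts and turns the commanded pose from where the row before left it, along the tool's axes as they then stand; what a row does not reach is not made up. A row lasts 1/8 s, in which the tool goes at most 62.5 mm and 10.7 degrees, less where a joint would pass 70% of its speed; a pose out of reach is approached as far as the arm can. A call is refused whole if a number of a shift passes 0.0625 or a number of a turn 10.7, either way. A call with a gripper value outside its range is refused whole. The fingers move at their own pace and stop on an object; "squeeze" is the grip in N (left out, the last holds). Time passes only in rows, so rows that do not move let the fingers close. It gives the time, the measured TCP pose, the force, the opening and the grip force at its end, in the units of the state.
- bot.get_obs(): the state, without advancing time (a new reading comes with each control period).
- imaging.read_camera(name): name is "scene" or "top" or "wrist"; returns the picture (384x512x3 uint8, red, green, blue); there is no depth.
- imaging.calibration(name): a dict with "intrinsics" (3x3 intrinsics, pixels), "extrinsics" (4x4, takes a point from camera to world coordinates); the wrist camera has in their place "mount" (4x4, takes a point from camera to tool coordinates, whose origin is the TCP and whose axes are the flange's). Camera axes: x right, y down, z forward; pixel columns grow to the right and rows downward; lengths in m; the calibration is good to about 2 mm. A picture is of the moment at which its call begins: read the wrist's pose just before it. calibration takes no time and is no camera call.
- bot.hand_in(): hands the job in; it is judged then, once.
The state is a dict: "t": time; "q": joint angles; "joint_vel": joint speeds; "joint_torque": joint torques, N m; "eef_pos": TCP position; "tool_rot": TCP orientation; "contact_force": force on the tool from outside, world axes, zero at the start; "torque": the same for the moment, N m; "gripper_width": opening from 0.0 (shut) to 1.0 (fully open); "grasp_force": force on a finger pad.
Only numpy, scipy, OpenCV 4.12 (cv2) and the standard library are available. Lean on these libraries where they do the work, as an engineer would, in place of code of your own. Each camera call takes 0.05 s, during which the arm holds its last target. There are 200 camera calls.

## Working session

There is one attempt and no reset: what is moved stays moved. The work goes in short steps, Python scripts to look and compute and a tool call to move; the robot and the scene stay as the last step left them, time stands still between calls to the robot, and variables do not carry over. Pictures are saved under pics/ and viewed, at most 10 in all, crops included, and the job is handed in when it is done.

Besides the shell and the picture viewer there is one more tool, called after "Request:" by a JSON object that holds its "fn" and its "kwargs". move_arm: Moves the arm, as the interface text tells. Its arguments: {"type":"object","properties":{"commands":{"type":"array","items":{"type":"array","items":{"type":"array","items":{"type":"number"}}}},"squeeze":{"type":"number"}},"required":["commands"]}

```bash
mkdir -p pics; ls; python3 - <<'E'
from station import bot, imaging
import cv2, numpy as np
np.set_printoptions(precision=4,suppress=True)
o=bot.get_obs(); print({k:np.round(v,4) for k,v in o.items()})
for n in ["scene","top","wrist"]:
    im=imaging.read_camera(n); cv2.imwrite(f"pics/{n}0.png",im[:,:,::-1])
    print(n,imaging.calibration(n))
a=cv2.imread("pics/scene0.png");b=cv2.imread("pics/top0.png")
E
```

```text
pics
{'t': np.float64(0.0), 'q': array([-1.2751,  0.4778,  0.0223,  1.5565, -0.0115,  1.1093, -0.0831]), 'joint_vel': array([-0.0009, -0.0006, -0.0008,  0.0002, -0.0003,  0.0007, -0.0009]), 'joint_torque': array([ -0.0003, -59.6458,   1.6082, -28.1185,   0.0125,   0.0095,
        -0.    ]), 'eef_pos': array([0.265 , 0.6201, 0.2303]), 'tool_rot': array([-0.0001,  0.2005,  0.9797, -0.0009]), 'contact_force': array([ 0.3155, -0.531 ,  0.1368]), 'torque': array([-0.0666, -0.0203,  0.0082]), 'grasp_force': np.float64(0.0), 'gripper_width': np.float64(0.9973)}
scene {'intrinsics': array([[447.1764,   0.    , 256.4826],
       [  0.    , 447.1764, 189.9387],
       [  0.    ,   0.    ,   1.    ]]), 'extrinsics': array([[ 0.5571, -0.5087,  0.6564, -0.3025],
       [-0.8303, -0.3241,  0.4535, -0.6686],
       [-0.018 , -0.7976, -0.6029,  0.87  ],
       [ 0.    ,  0.    ,  0.    ,  1.    ]])}
top {'intrinsics': array([[429.1011,   0.    , 255.8865],
       [  0.    , 429.1011, 189.8256],
       [  0.    ,   0.    ,   1.    ]]), 'extrinsics': array([[ 0.0087, -0.9975,  0.0694,  0.4622],
       [-1.    , -0.0087,  0.0005, -0.0826],
       [ 0.0001, -0.0694, -0.9976,  1.5726],
       [ 0.    ,  0.    ,  0.    ,  1.    ]])}
wrist {'intrinsics': array([[276.2049,   0.    , 258.003 ],
       [  0.    , 276.2049, 191.4428],
       [  0.    ,   0.    ,   1.    ]]), 'mount': array([[ 0.0001, -0.9617, -0.274 ,  0.0693],
       [ 1.    ,  0.0004, -0.001 , -0.0016],
       [ 0.0011, -0.274 ,  0.9617, -0.1423],
       [ 0.    ,  0.    ,  0.    ,  1.    ]])}
```

View pics/top0.png

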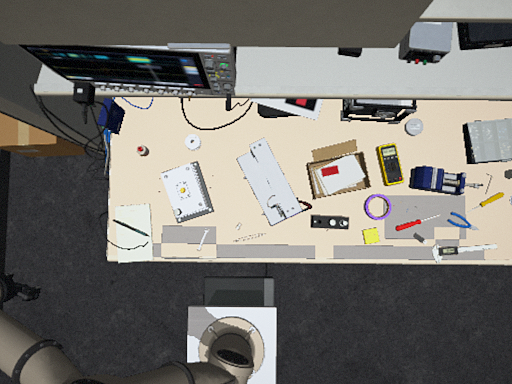

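View pics/scene0.png

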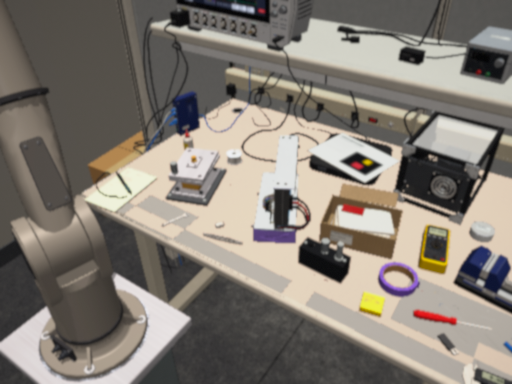

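Top view: waveguide section at about (187,191), fitted screw uncertain, holder at about (330,222), power module between them (272,182). The scene view agrees. I'll get rough positions and a zoom.

```bash
cat > h.py <<'E'
import numpy as np, cv2
from scipy.spatial.transform import Rotation as R
from station import bot, imaging
np.set_printoptions(precision=4,suppress=True)
def toolT(o):
    T=np.eye(4); w,x,y,z=o["tool_rot"]; T[:3,:3]=R.from_quat([x,y,z,w]).as_matrix(); T[:3,3]=o["eef_pos"]; return T
def cam(n,o=None):
    c=imaging.calibration(n)
    return c["intrinsics"], (c["extrinsics"] if n!="wrist" else toolT(o)@c["mount"])
def ray(K,T,uv):
    return T[:3,3], T[:3,:3]@np.linalg.inv(K)@np.array([uv[0],uv[1],1.])
def onz(K,T,uv,z):
    p,d=ray(K,T,uv); return p+d*(z-p[2])/d[2]
def proj(K,T,P):
    q=np.linalg.inv(T)@np.append(P,1); q=K@q[:3]; return q[:2]/q[2]
def shot(name):
    o=bot.get_obs(); im=imaging.read_camera("wrist"); cv2.imwrite(name,im[:,:,::-1])
    np.savez(name+".npz",T=toolT(o)); return o,im[:,:,::-1].copy()
E
python3 - <<'E'
from h import *
K,T=cam("top")
for n,uv,z in [("holder",(330,222),.06),("flange",(187,191),.087),("pm",(272,182),.1),("pm_lo",(302,205),.19)]: print(n,onz(K,T,uv,z))
a=cv2.imread("pics/top0.png"); s=cv2.imread("pics/scene0.png")
z=lambda im,x,y,w,h:cv2.resize(im[y:y+h,x:x+w],(400,300),interpolation=cv2.INTER_CUBIC)
cv2.imwrite("pics/z1.png",np.vstack([np.hstack([z(a,147,155,80,60),z(a,290,192,80,60)]),np.hstack([z(s,150,125,100,75),z(s,280,220,100,75)])]))
E
```

```text
holder [ 0.4564 -0.3434  0.06  ]
flange [0.5594 0.1571 0.087 ]
pm [ 0.5922 -0.1371  0.1   ]
pm_lo [ 0.5107 -0.2309  0.19  ]
```

View pics/z1.png

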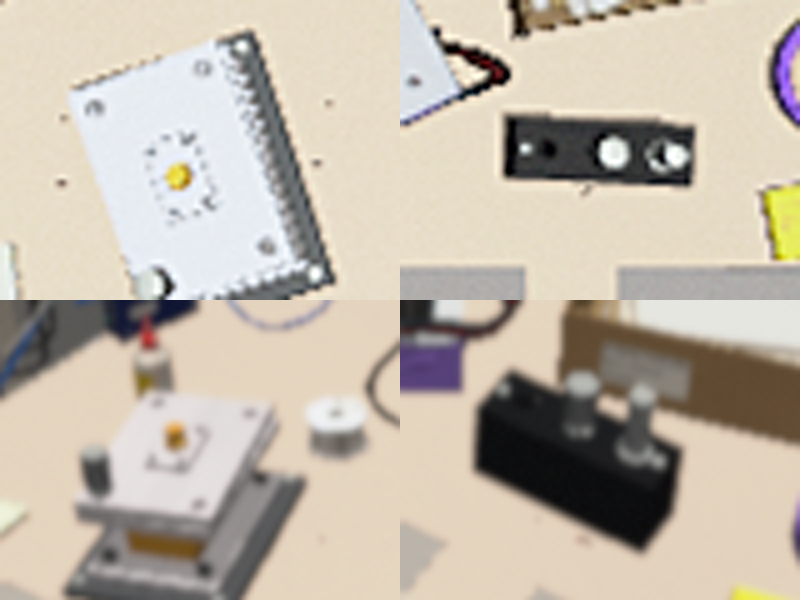

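Zoom: fitted screw at near-left (top px ≈178,211), pin hole far-right (≈188,169), loose screw hole far-left (≈166,176); flange x axis at yaw ≈20°. In the holder: empty pocket left, screw in the middle, slim pin on the right (-y). Moving over the flange first for a wrist view.

Request:
{"fn": "move_arm", "kwargs": {"commands": [[[-0.0317,-0.0206,-0.0014,0,0,0,0.085],[-0.0317,-0.0206,-0.0014,0,0,0,0.085],[-0.0317,-0.0206,-0.0014,0,0,0,0.085],[-0.0317,-0.0206,-0.0014,0,0,0,0.085],[-0.0317,-0.0206,-0.0014,0,0,0,0.085],[-0.0317,-0.0206,-0.0014,0,0,0,0.085],[-0.0317,-0.0206,-0.0014,0,0,0,0.085],[-0.0317,-0.0206,-0.0014,0,0,0,0.085],[-0.0317,-0.0206,-0.0014,0,0,0,0.085],[-0.0317,-0.0206,-0.0014,0,0,0,0.085],[-0.0317,-0.0206,-0.0014,0,0,0,0.085],[-0.0317,-0.0206,-0.0014,0,0,0,0.085],[-0.0317,-0.0206,-0.0014,0,0,0,0.085],[-0.0317,-0.0206,-0.0014,0,0,0,0.085],[0,0,0,0,0,9.4,0.085],[0,0,0,0,0,9.4,0.085],[0,0,0,0,0,9.4,0.085],[0,0,0,0,0,9.4,0.085],[0,0,0,0,0,9.4,0.085],[0,0,0,0,0,0,0.085]]], "squeeze": 60}}

```text
t: 2.65
eef_pos: [0.5598, 0.1812, 0.2506]
tool_rot: [-0.0, 0.574, 0.819, -0.0]
contact_force: [0.3, 0.2, -0.2]
gripper_width: 0.996
grasp_force: 0.0
```

```bash
python3 - <<'E'
from h import *
o,im=shot("pics/w1.png"); print(o["t"],o["q"],toolT(o))
E
```

```text
2.65 [-0.708   0.3269  0.3669  1.7671 -0.1313  1.0722  0.0525] [[-0.3413  0.94   -0.0004  0.5598]
 [ 0.94    0.3413 -0.0004  0.1812]
 [-0.0002 -0.0005 -1.      0.2506]
 [ 0.      0.      0.      1.    ]]
```

View pics/w1.png

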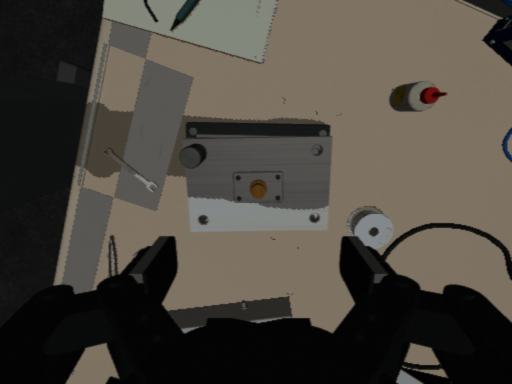

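Wrist view: cover with fitted screw head (193,155), loose-screw hole (317,150), pin hole (314,216), near hole (203,219), boss (258,189); base plate edge at row ~123. Measure precisely.

```bash
python3 - <<'E'
from h import *
im=cv2.imread("pics/w1.png"); g=cv2.cvtColor(im,cv2.COLOR_BGR2GRAY)
z=lambda x,y,w=26:cv2.resize(im[y-w//2:y+w//2,x-w//2:x+w//2],(260,260),interpolation=cv2.INTER_NEAREST)
top=np.hstack([z(317,150),z(314,216),z(203,219)])
big=cv2.resize(im[110:240,175:345],(780,330),interpolation=cv2.INTER_CUBIC)
cv2.imwrite("pics/z2.png",np.vstack([top,big]))
K=imaging.calibration("wrist")["intrinsics"]; T=np.load("pics/w1.png.npz")["T"]@imaging.calibration("wrist")["mount"]
for uv,zz in [((317,150),.087),((314,216),.087),((203,219),.087),((193,155),.125),((193,130),.012),((323,131),.012)]: print(uv,onz(K,T,uv,zz))
E
```

```text
(317, 150) [0.6101 0.2296 0.087 ]
(314, 216) [0.6376 0.1569 0.087 ]
(203, 219) [0.5154 0.1084 0.087 ]
(193, 155) [0.4895 0.1859 0.125 ]
(193, 130) [0.4605 0.1935 0.012 ]
(323, 131) [0.6258 0.2521 0.012 ]
```

View pics/z2.png

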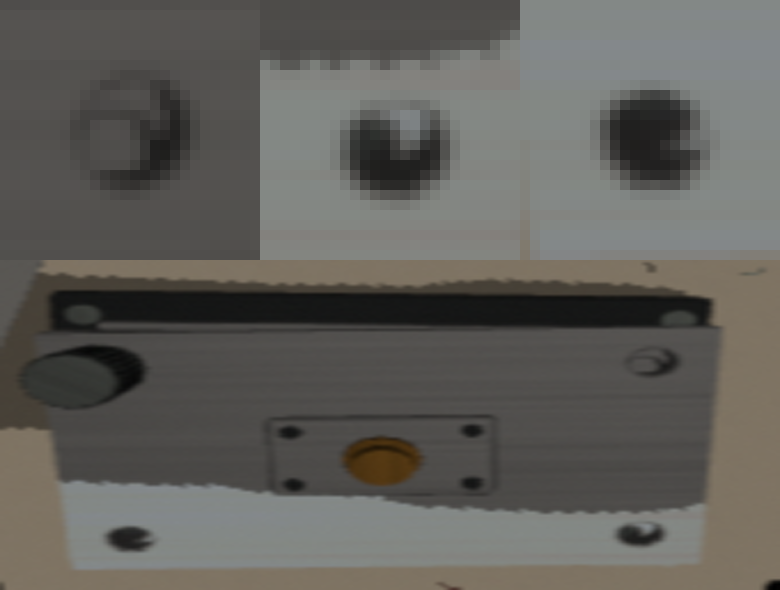

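```bash
cat >> h.py <<'E'
def fit(model,pts):
    m=np.array(model,float); p=np.array(pts,float)[:,:2]; mc,pc=m-m.mean(0),p-p.mean(0)
    a=np.arctan2((mc[:,0]*pc[:,1]-mc[:,1]*pc[:,0]).sum(),(mc*pc).sum()); Q=rot(a); t=p.mean(0)-Q@m.mean(0)
    return a,t,p-(m@Q.T+t)
def rot(a): return np.array([[np.cos(a),-np.sin(a)],[np.sin(a),np.cos(a)]])
CH=np.array([[66,40],[66,-40],[-66,-40]])/1e3; FS=np.array([-66,40])/1e3
def wcam(name):
    c=imaging.calibration("wrist"); return c["intrinsics"],np.load(name+".npz")["T"]@c["mount"]
E
python3 - <<'E'
from h import *
K,T=wcam("pics/w1.png")
pts=[onz(K,T,uv,.087) for uv in [(316.5,149.6),(314.1,217.5),(202.6,219.4)]]
a,t,r=fit(CH,pts); print("cover",a,t,r*1e3)
b=[onz(K,T,uv,.014) for uv in [(192.4,131.2),(322.3,132.7)]]; d=b[1]-b[0]; fa=np.arctan2(d[1],d[0]); print("base angle",fa,np.linalg.norm(d),"theta",a-fa)
# base edge line fit: dark strip far edge, in the same image
g=cv2.cvtColor(cv2.imread("pics/w1.png"),cv2.COLOR_BGR2GRAY).astype(float)
E1=[];E2=[]
for u in range(205,318):
    c=np.diff(g[112:145,u])
    if u<315: E1.append((u,112+np.argmin(c[:16])+.5))
    j=np.argmax(c[14:])+14; E2.append((u,112+j+.5))
for n,E,z in (("base",E1,.012),("cover",E2,.087)):
    E=np.array(E); k=np.polyfit(E[:,0],E[:,1],1)
    for _ in range(3):
        rr=E[:,1]-np.polyval(k,E[:,0]); E=E[abs(rr)<1.2]; k=np.polyfit(E[:,0],E[:,1],1)
    p=[onz(K,T,(u,np.polyval(k,u)),z) for u in (205,315)]; d=p[1]-p[0]; print(n,len(E),k,np.arctan2(d[1],d[0]))
piv=rot(a)@FS+t; th=.0355
for th in (.032,.0355,.039):
    f=lambda m: piv+rot(a-th)@(m-FS)
    print(th,"pinhole flange",f(CH[1]),"screw hole",f(CH[0]))
print("cover pin hole",rot(a)@CH[1]+t,"piv",piv)
Kt,Tt=cam("top"); print("top head", onz(Kt,Tt,(178,211),.125))
E
```

```text
cover 0.368459331825306 [0.5624 0.1688] [[-0.0997  0.    ]
 [ 0.1514 -0.0404]
 [-0.0518  0.0404]]
base angle 0.3371980558896622 0.17459451997842904 theta 0.03126127593564382
base 23 [  0.0288 112.1206] 0.320563504319531
cover 105 [  0.0216 129.615 ] 0.3272709464470037
0.032 pinhole flange [0.6374 0.1504] screw hole [0.611  0.2259]
0.0355 pinhole flange [0.6373 0.1499] screw hole [0.6111 0.2255]
0.039 pinhole flange [0.6372 0.1493] screw hole [0.6113 0.225 ]
cover pin hole [0.6383 0.1552] piv [0.4864 0.1823]
top head [0.4891 0.18   0.125 ]
```

Request:
{"fn": "move_arm", "kwargs": {"commands": [[[-0.0365,-0.0211,0,0,0,0,0.085],[-0.0365,-0.0211,0,0,0,0,0.085],[-0.0365,-0.0211,0,0,0,0,0.085],[-0.0365,-0.0211,0,0,0,0,0.085],[-0.0365,-0.0211,0,0,0,0,0.085],[-0.0365,-0.0211,0,0,0,0,0.085],[-0.0365,-0.0211,0,0,0,0,0.085],[-0.0365,-0.0211,0,0,0,0,0.085],[-0.0365,-0.0211,0,0,0,0,0.085],[-0.0365,-0.0211,0,0,0,0,0.085],[-0.0365,-0.0211,0,0,0,0,0.085],[-0.0365,-0.0211,0,0,0,0,0.085],[-0.0365,-0.0211,0,0,0,0,0.085],[-0.0365,-0.0211,0,0,0,0,0.085],[0,0,0,0,0,10,0.085],[0,0,0,0,0,10,0.085],[0,0,0,0,0,0,0.085]]]}}

```text
t: 4.82
eef_pos: [0.4557, -0.3998, 0.2506]
tool_rot: [-0.0, 0.707, 0.708, -0.0]
contact_force: [-0.8, 0.2, -0.1]
gripper_width: 0.999
grasp_force: 0.0
```

```bash
python3 - <<'E'
from h import *
o,im=shot("pics/w2.png"); print(o["t"],o["q"],toolT(o))
E
```

```text
4.825 [ 0.0946  0.4088  0.7004  1.7402 -0.2913  1.0997  0.8899] [[-0.0015  1.     -0.0006  0.4557]
 [ 1.      0.0015  0.0001 -0.3998]
 [ 0.0001 -0.0006 -1.      0.2506]
 [ 0.      0.      0.      1.    ]]
```

View pics/w2.png

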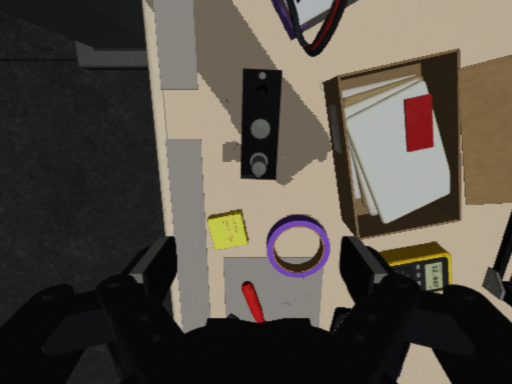

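Wrist view: holder at columns 243–281, rows 70–180; screw head (260,128), pin collar (259,157) with handle top (259,169). Bystanders clear (notes 228,230).

```bash
python3 - <<'E'
from h import *
im=cv2.imread("pics/w2.png")
K,T=wcam("pics/w2.png")
for n,uv,z in [("pin top",(259,170),.110),("pin collar",(259,158),.064),("screw top",(260,128.5),.098),("hol corner",(245,69),.06),("hol c2",(281,70),.06),("c3",(242,179),.06),("c4",(276,180),.06)]: print(n,onz(K,T,uv,z))
c=cv2.resize(im[60:190,230:295],(400,800),interpolation=cv2.INTER_CUBIC)[300:800]
cv2.imwrite("pics/z3.png",c)
E
```

```text
pin top [ 0.4561 -0.3895  0.11  ]
pin collar [ 0.4561 -0.3842  0.064 ]
screw top [ 0.457  -0.3479  0.098 ]
hol corner [ 0.4403 -0.2854  0.06  ]
hol c2 [ 0.4804 -0.2863  0.06  ]
c3 [ 0.4352 -0.4111  0.06  ]
c4 [ 0.4773 -0.4122  0.06  ]
```

View pics/z3.png

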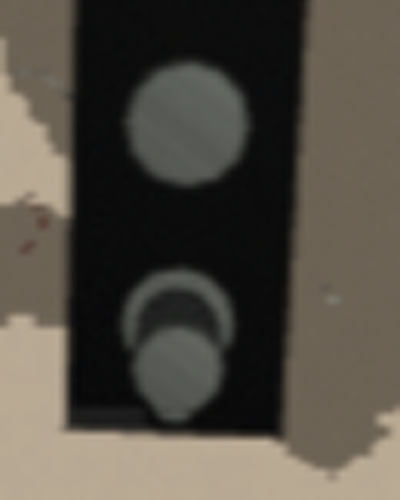

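Request:
{"fn": "move_arm", "kwargs": {"commands": [[[0.0122,-0.0002,0,0,0,0,0.05],[0,0,0.03,0,0,0,0.05],[0,0,0.03,0,0,0,0.05],[0,0,0.03,0,0,0,0.05],[0,0,0.03,0,0,0,0.05],[0,0,0.03,0,0,0,0.05],[0,0,0.0296,0,0,0,0.05],[0,0,0,0,0,0,0.05],[0,0,0,0,0,0,0.0],[0,0,0,0,0,0,0.0],[0,0,0,0,0,0,0.0],[0,0,0,0,0,0,0.0],[0,0,0,0,0,0,0.0],[0,0,0,0,0,0,0.0]]], "squeeze": 80}}

```text
t: 6.62
eef_pos: [0.4565, -0.3881, 0.0729]
tool_rot: [0.001, 0.708, 0.706, 0.001]
contact_force: [-1.0, 1.5, 6.8]
gripper_width: 0.161
grasp_force: 77.8
```

Request:
{"fn": "move_arm", "kwargs": {"commands": [[[0,0,-0.02,0,0,0,0],[0,0,-0.05,0,0,0,0],[0,0,-0.05,0,0,0,0],[0,0,-0.05,0,0,0,0],[0,0,-0.05,0,0,0,0],[0.0386,0.013,0,0,0,0,0],[0.0386,0.013,0,0,0,0,0],[0.0386,0.013,0,0,0,0,0],[0.0386,0.013,0,0,0,0,0],[0.0386,0.013,0,0,0,0,0],[0.0386,0.013,0,0,0,0,0],[0.0386,0.013,0,0,0,0,0],[0.0386,0.013,0,0,0,0,0],[0.0386,0.013,0,0,0,0,0],[0.0386,0.013,0,0,0,0,0],[0.0386,0.013,0,0,0,0,0],[0.0386,0.013,0,0,0,0,0],[0.0386,0.013,0,0,0,-9.55,0],[0.0386,0.013,0,0,0,-9.55,0],[0,0,0,0,0,0,0]]]}}

```text
t: 9.12
eef_pos: [0.6318, 0.1586, 0.292]
tool_rot: [-0.0, 0.578, 0.816, 0.001]
contact_force: [-0.4, -1.2, -0.8]
gripper_width: 0.16
grasp_force: 79.0
```

```bash
python3 - <<'E'
from h import *
o,im=shot("pics/w3.png"); T=toolT(o); print(o["t"],T,o["contact_force"],o["gripper_width"])
print("tool delta to (0.6378,0.1526,0.175):",T[:3,:3].T@(np.array([.6378,.1526,.175])-T[:3,3]))
E
```

```text
9.125 [[-0.3318  0.9433 -0.0001  0.6318]
 [ 0.9433  0.3318  0.0015  0.1586]
 [ 0.0015  0.0004 -1.      0.292 ]
 [ 0.      0.      0.      1.    ]] [-0.4393 -1.1673 -0.7599] 0.15996539620682446
tool delta to (0.6378,0.1526,0.175): [-0.0078  0.0036  0.117 ]
```

Request:
{"fn": "move_arm", "kwargs": {"commands": [[[-0.0078,0.0036,0.04,0,0,0,0],[0,0,0.04,0,0,0,0],[0,0,0.04,0,0,0,0],[0,0,0,0,0,0,0],[0,0,0,0,0,0,0]]]}}

```text
t: 9.8
eef_pos: [0.6394, 0.1468, 0.1735]
tool_rot: [0.001, 0.582, 0.813, 0.001]
contact_force: [0.3, -0.8, -0.9]
gripper_width: 0.163
grasp_force: 78.9
```

```bash
python3 - <<'E'
from h import *
o,im=shot("pics/w4.png"); T=toolT(o); print(o["t"],T)
c=im[140:265,190:340]
cv2.imwrite("pics/z4.png",cv2.resize(c,(720,600),interpolation=cv2.INTER_CUBIC))
K,Tc=wcam("pics/w4.png")
for P in [[.6383,.1552,.087],[.6373,.15,.077],[.6111,.2255,.087]]: print(P,proj(K,Tc,P))
print("tip pred",proj(K,Tc,(T@[0,0,.063,1])[:3]))
E
```

```text
9.8 [[-0.3232  0.9463  0.0025  0.6394]
 [ 0.9463  0.3232  0.0001  0.1468]
 [-0.0007  0.0024 -1.      0.1735]
 [ 0.      0.      0.      1.    ]]
[0.6383, 0.1552, 0.087] [260.9996 185.2035]
[0.6373, 0.15, 0.077] [257.9202 187.3355]
[0.6111, 0.2255, 0.087] [257.4363  91.8855]
tip pred [259.3279 203.1578]
```

View pics/z4.png

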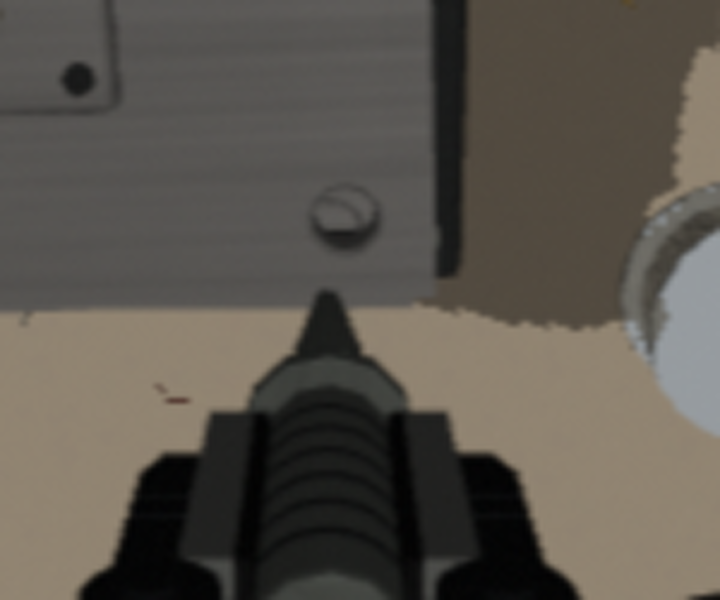

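Zoom: cover pin hole at px (261.4,184.7), 0.5 px from prediction; flange hole rim visible as an arc toward lower-left as expected; pin tip centre ≈(257.6,202.9), so the wrist camera is ~1.3 mm off sideways. I'll work relative to the seen tip.

```bash
python3 - <<'E'
from h import *
K,Tc=wcam("pics/w4.png"); T=np.load("pics/w4.png.npz")["T"]; Q=T[:3,:3].T
tip=onz(K,Tc,(257.6,202.9),.1106); hole=onz(K,Tc,(261.4,184.7),.087)
print("tip in tool",Q@(tip-T[:3,3]),"hole in tool",Q@(hole-T[:3,3]))
d=Q@(hole-tip); print("tip->cover hole, tool",d)
g=.333; 
for th in (.032,.0345,.039):
    off=rot(g)@((rot(-th)-np.eye(2))@rot(th)@(CH[1]-FS)); print(th,"flange-cover hole in tool",(Q@np.append(off,0)))
E
```

```text
tip in tool [ 0.0002 -0.0014  0.0629] hole in tool [0.0088 0.0018 0.0865]
tip->cover hole, tool [0.0086 0.0032 0.0236]
0.032 flange-cover hole in tool [-0.0043 -0.0025 -0.    ]
0.0345 flange-cover hole in tool [-0.0046 -0.0027 -0.    ]
0.039 flange-cover hole in tool [-0.0052 -0.003  -0.    ]
```

Request:
{"fn": "move_arm", "kwargs": {"commands": [[[0.0063,0.0018,0,0,0,0,0],[0,0,0.01,0,0,0,0],[0,0,0.007,0,0,0,0],[0,0,0,0,0,0,0],[0,0,0,0,0,0,0],[0,0,0,0,0,0,0]]]}}

```text
t: 10.6
eef_pos: [0.6381, 0.1542, 0.1545]
tool_rot: [0.0, 0.581, 0.814, 0.0]
contact_force: [-0.6, 1.0, -1.0]
gripper_width: 0.163
grasp_force: 78.9
```

```bash
python3 - <<'E'
from h import *
o,im=shot("pics/w5.png"); T=toolT(o); print(o["t"],T,o["contact_force"])
K,Tc=wcam("pics/w5.png")
T4=np.load("pics/w4.png.npz")["T"]; K4,Tc4=wcam("pics/w4.png")
hole=onz(K4,Tc4,(261.4,184.7),.087)
print("moved (old tool)",T4[:3,:3].T@(T[:3,3]-T4[:3,3]))
tip=(T@[.0002,-.0014,.063,1])[:3]; print("tip->hole tool",T[:3,:3].T@(hole-tip)," px hole",proj(K,Tc,hole),"tip",proj(K,Tc,tip))
c=im[145:225,215:305]
cv2.imwrite("pics/z5.png",cv2.resize(c,(675,600),interpolation=cv2.INTER_CUBIC))
E
```

```text
10.6 [[-0.3248  0.9458  0.0003  0.6381]
 [ 0.9458  0.3248  0.      0.1542]
 [-0.0001  0.0003 -1.      0.1545]
 [ 0.      0.      0.      1.    ]] [-0.6128  1.0434 -1.0169]
moved (old tool) [0.0074 0.0012 0.019 ]
tip->hole tool [0.0012 0.0022 0.0045]  px hole [260.3318 199.7729] tip [257.5398 202.916 ]
```

View pics/z5.png

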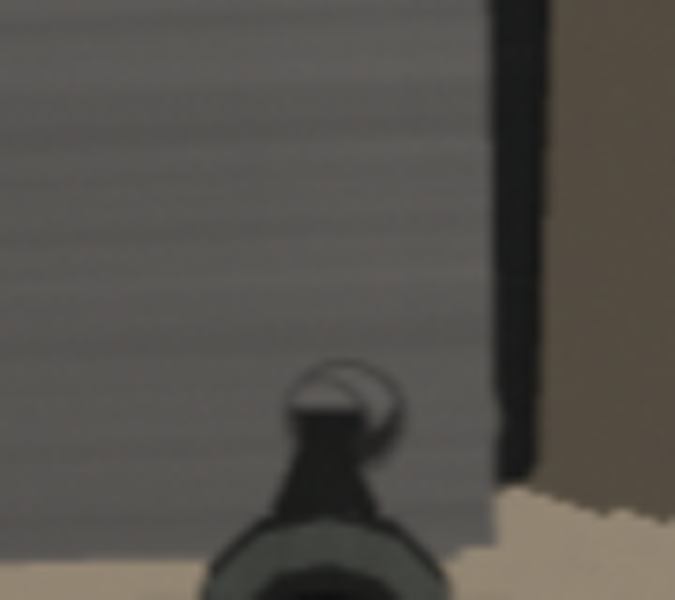

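Zoom: hole at (260.5,200.0) as predicted, tip axis at column ≈258, just near-left of the hole centre and over the lens. Nudge to the lens centre and go down gently.

Request:
{"fn": "move_arm", "kwargs": {"commands": [[[-0.0011,0.0006,0,0,0,0,0],[0,0,0.003,0,0,0,0],[0,0,0.003,0,0,0,0],[0,0,0.003,0,0,0,0],[0,0,0.002,0,0,0,0],[0,0,0,0,0,0,0],[0,0,0,0,0,0,0]]]}}

```text
t: 11.52
eef_pos: [0.6389, 0.1535, 0.1434]
tool_rot: [0.0, 0.581, 0.814, 0.0]
contact_force: [-0.2, 0.7, -0.3]
gripper_width: 0.159
grasp_force: 78.9
```

Request:
{"fn": "move_arm", "kwargs": {"commands": [[[0,0,0.002,0,0,0,0],[0,0,0.002,0,0,0,0],[0,0,0.001,0,0,0,0],[0,0,0.001,0,0,0,0],[0,0,0,0,0,0,0]]]}}

```text
t: 12.15
eef_pos: [0.6389, 0.1532, 0.1373]
tool_rot: [0.0, 0.581, 0.814, -0.0]
contact_force: [0.8, -1.4, -1.3]
gripper_width: 0.164
grasp_force: 79.0
```

Request:
{"fn": "move_arm", "kwargs": {"commands": [[[-0.0002,-0.0001,0.002,0,0,0,0],[-0.0002,-0.0001,0.002,0,0,0,0],[-0.0002,-0.0001,0.002,0,0,0,0],[-0.0002,-0.0001,0.002,0,0,0,0],[0,0,0,0,0,0,0],[0,0,0,0,0,0,0]]]}}

```text
t: 12.9
eef_pos: [0.64, 0.153, 0.1316]
tool_rot: [0.001, 0.581, 0.814, 0.001]
contact_force: [-2.7, -0.8, 13.7]
gripper_width: 0.158
grasp_force: 81.1
```

Request:
{"fn": "move_arm", "kwargs": {"commands": [[[-0.0003,-0.0002,0.001,0,0,0,0],[-0.0003,-0.0002,0.001,0,0,0,0],[0,0,0,0,0,0,0],[0,0,0,0,0,0,0]]]}}

```text
t: 13.4
eef_pos: [0.6401, 0.1527, 0.1305]
tool_rot: [0.001, 0.581, 0.814, 0.002]
contact_force: [-5.1, -0.8, 18.8]
gripper_width: 0.16
grasp_force: 81.4
```

Request:
{"fn": "move_arm", "kwargs": {"commands": [[[-0.0002,-0.0006,0,0,0,0,0],[-0.0002,-0.0006,0,0,0,0,0],[0,0,0,0,0,0,0]]]}}

```text
t: 13.78
eef_pos: [0.6399, 0.1526, 0.1306]
tool_rot: [0.001, 0.581, 0.814, 0.003]
contact_force: [-2.0, 0.7, 17.2]
gripper_width: 0.162
grasp_force: 80.8
```

Request:
{"fn": "move_arm", "kwargs": {"commands": [[[-0.0003,-0.0003,0.0005,0,0,0,0],[-0.0003,-0.0003,0.0005,0,0,0,0],[-0.0003,-0.0003,0.0003,0,0,0,0],[0,0,0,0,0,0,0]]]}}

```text
t: 14.28
eef_pos: [0.6398, 0.1523, 0.1297]
tool_rot: [0.001, 0.581, 0.814, 0.004]
contact_force: [-0.8, 2.2, 17.8]
gripper_width: 0.166
grasp_force: 81.1
```

Request:
{"fn": "move_arm", "kwargs": {"commands": [[[0,0,0.001,0,0,0,0],[0,0,0.001,0,0,0,0],[0,0,0,0,0,0,0],[0,0,0,0,0,0,0]]]}}

```text
t: 14.78
eef_pos: [0.6397, 0.1521, 0.1276]
tool_rot: [0.001, 0.581, 0.814, 0.003]
contact_force: [-1.8, 2.3, 17.9]
gripper_width: 0.161
grasp_force: 81.0
```

Progressing 1:1 at a steady 18 N. Continue.

Request:
{"fn": "move_arm", "kwargs": {"commands": [[[0,0,0.001,0,0,0,0],[0,0,0.001,0,0,0,0],[0,0,0.001,0,0,0,0],[0,0,0.001,0,0,0,0],[0,0,0,0,0,0,0]]]}}

```text
t: 15.4
eef_pos: [0.6396, 0.1517, 0.1236]
tool_rot: [0.001, 0.581, 0.814, 0.003]
contact_force: [-2.5, 1.7, 18.8]
gripper_width: 0.159
grasp_force: 81.0
```

Request:
{"fn": "move_arm", "kwargs": {"commands": [[[0,0,0.001,0,0,0,0],[0,0,0.001,0,0,0,0],[0,-0.0002,0.001,0,0,0,0],[0,-0.0002,0.001,0,0,0,0],[0,0,0.001,0,0,0,0],[0,0,0,0,0,0,0]]]}}

```text
t: 16.15
eef_pos: [0.6393, 0.1512, 0.1183]
tool_rot: [0.002, 0.581, 0.814, 0.003]
contact_force: [-0.6, -0.3, 16.8]
gripper_width: 0.16
grasp_force: 80.8
```

Request:
{"fn": "move_arm", "kwargs": {"commands": [[[0,0,0.001,0,0,0,0],[0,-0.0001,0.001,0,0,0,0],[0,-0.0001,0.001,0,0,0,0],[0,-0.0001,0.001,0,0,0,0],[0,0,0.001,0,0,0,0],[0,0,0,0,0,0,0]]]}}

```text
t: 16.9
eef_pos: [0.6392, 0.1506, 0.1134]
tool_rot: [0.002, 0.581, 0.814, 0.003]
contact_force: [-1.0, -0.2, 17.9]
gripper_width: 0.157
grasp_force: 81.0
```

Request:
{"fn": "move_arm", "kwargs": {"commands": [[[0,0,0.001,0,0,0,0],[0,0,0.001,0,0,0,0],[0,0,0.001,0,0,0,0],[0,0,0,0,0,0,0],[0,0,0,0,0,0,0]]]}}

```text
t: 17.52
eef_pos: [0.639, 0.1504, 0.11]
tool_rot: [0.002, 0.581, 0.814, 0.003]
contact_force: [-0.5, -0.0, 14.7]
gripper_width: 0.159
grasp_force: 80.7
```

Request:
{"fn": "move_arm", "kwargs": {"commands": [[[0,0,0.001,0,0,0,0],[0,0,0.001,0,0,0,0],[0,0,0.001,0,0,0,0],[0,0,0.001,0,0,0,0],[0,0,0,0,0,0,0],[0,0,0,0,0,0,0]]]}}

```text
t: 18.27
eef_pos: [0.639, 0.1502, 0.106]
tool_rot: [0.002, 0.581, 0.814, 0.002]
contact_force: [-0.6, -0.6, 15.1]
gripper_width: 0.165
grasp_force: 80.7
```

Request:
{"fn": "move_arm", "kwargs": {"commands": [[[0,0,0.001,0,0,0,0],[0,0,0.001,0,0,0,0],[0,0,0.001,0,0,0,0],[0,0,0.001,0,0,0,0],[0,0,0,0,0,0,0],[0,0,0,0,0,0,0]]]}}

```text
t: 19.02
eef_pos: [0.639, 0.1502, 0.102]
tool_rot: [0.002, 0.581, 0.814, 0.002]
contact_force: [-0.3, -0.2, 14.1]
gripper_width: 0.164
grasp_force: 80.7
```

Request:
{"fn": "move_arm", "kwargs": {"commands": [[[0,0,0.001,0,0,0,0],[0,0,0.001,0,0,0,0],[0,0,0.0005,0,0,0,0],[0,0,0,0,0,0,0],[0,0,0,0,0,0,0]]]}}

```text
t: 19.65
eef_pos: [0.6391, 0.1502, 0.0999]
tool_rot: [0.002, 0.581, 0.814, 0.002]
contact_force: [-1.7, -1.5, 18.4]
gripper_width: 0.162
grasp_force: 80.8
```

Request:
{"fn": "move_arm", "kwargs": {"commands": [[[0,0,0.0005,0,0,0,0],[0,0,0.0003,0,0,0,0],[0,0,0,0,0,0,0],[0,0,0,0,0,0,0]]]}}

```text
t: 20.15
eef_pos: [0.6391, 0.1501, 0.0998]
tool_rot: [0.002, 0.581, 0.814, 0.003]
contact_force: [-4.4, -1.1, 23.0]
gripper_width: 0.158
grasp_force: 81.1
```

Request:
{"fn": "move_arm", "kwargs": {"commands": [[[0,0,-0.0015,0,0,0,0],[0,0,-0.0015,0,0,0,0],[0,0,0,0,0,0,0],[0,0,0,0,0,0,0.03],[0,0,0,0,0,0,0.05],[0,0,0,0,0,0,0.05],[0,0,0,0,0,0,0.05]]]}}

```text
t: 21.02
eef_pos: [0.6359, 0.1497, 0.0984]
tool_rot: [-0.0, 0.581, 0.814, -0.0]
contact_force: [0.8, -0.4, 0.4]
gripper_width: 0.587
grasp_force: 0.0
```

Request:
{"fn": "move_arm", "kwargs": {"commands": [[[0,0,-0.02,0,0,0,0.05],[0,0,-0.03,0,0,0,0.05],[0,0,-0.04,0,0,0,0.05],[0,0,-0.04,0,0,0,0.05],[0,0,0,0,0,0,0.05],[0,0,0,0,0,0,0.05]]]}}

```text
t: 21.78
eef_pos: [0.6361, 0.1497, 0.2292]
tool_rot: [-0.0, 0.581, 0.814, 0.0]
contact_force: [-1.2, -0.2, -0.7]
gripper_width: 0.581
grasp_force: 0.0
```

```bash
python3 - <<'E'
from h import *
o,im=shot("pics/w6.png"); T=toolT(o); print(o["t"],T,o["contact_force"])
K,Tc=wcam("pics/w6.png"); print(proj(K,Tc,[.6373,.15,.137]),proj(K,Tc,[.611,.2255,.087]),proj(K,Tc,[.6373,.15,.091]))
c=im[80:260,200:320]
cv2.imwrite("pics/z6.png",cv2.resize(c,(400,600),interpolation=cv2.INTER_CUBIC))
E
```

```text
21.775 [[-0.3249  0.9457  0.0003  0.6361]
 [ 0.9457  0.3249  0.0004  0.1497]
 [ 0.0003  0.0004 -1.      0.2292]
 [ 0.      0.      0.      1.    ]] [-1.1675 -0.1965 -0.7042]
[260.5585 192.9213] [260.0191 100.2136] [260.2057 180.5969]
```

View pics/z6.png

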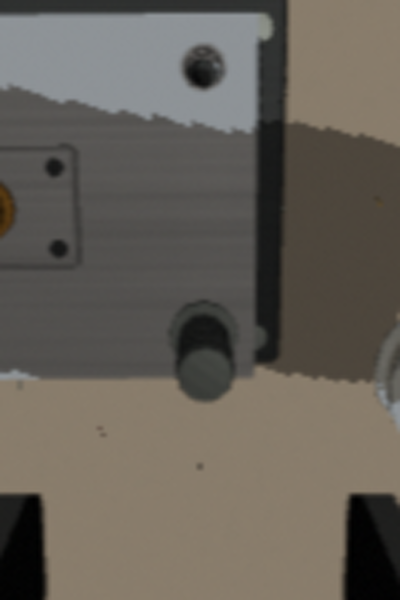

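Pin is upright with collar on the cover, cover edges now parallel to the base; loose-screw hole at px (260.5,99.6). Next the screw.

Request:
{"fn": "move_arm", "kwargs": {"commands": [[[-0.0317,-0.0254,-0.0016,0,0,0,0.05],[-0.0317,-0.0254,-0.0016,0,0,0,0.05],[-0.0317,-0.0254,-0.0016,0,0,0,0.05],[-0.0317,-0.0254,-0.0016,0,0,0,0.05],[-0.0317,-0.0254,-0.0016,0,0,0,0.05],[-0.0317,-0.0254,-0.0016,0,0,0,0.05],[-0.0317,-0.0254,-0.0016,0,0,0,0.05],[-0.0317,-0.0254,-0.0016,0,0,0,0.05],[-0.0317,-0.0254,-0.0016,0,0,0,0.05],[-0.0317,-0.0254,-0.0016,0,0,0,0.05],[-0.0317,-0.0254,-0.0016,0,0,0,0.05],[-0.0317,-0.0254,-0.0016,0,0,0,0.05],[-0.0317,-0.0254,-0.0016,0,0,0,0.05],[0,0,0,0,0,9.5,0.05],[0,0,0,0,0,9.5,0.05],[0,0,0,0,0,0,0.05],[0,0,0,0,0,0,0.05]]]}}

```text
t: 23.95
eef_pos: [0.4578, -0.3469, 0.2489]
tool_rot: [-0.001, 0.706, 0.708, -0.0]
contact_force: [0.8, 0.2, 1.0]
gripper_width: 0.58
grasp_force: 0.0
```

```bash
python3 - <<'E'
from h import *
o=bot.get_obs(); T=toolT(o); print(o["t"],T)
K,Tc=wcam("pics/w6.png"); T6=np.load("pics/w6.png.npz")["T"]
h=onz(K,Tc,(260.5,99.6),.087); pt=onz(K,Tc,(261.0,191.7),.137); pc=onz(K,Tc,(260.4,179.4),.091)
print("hole",h,"pin top",pt,"collar",pc,"hole-pin",h-(pt+pc)/2,"len",np.linalg.norm((h-(pt+pc)/2)[:2]))
print("delta to screw", T[:3,:3].T@(np.array([.458,-.3476,.07])-T[:3,3]))
im=shot("pics/w7.png")[1]; K,Tc=wcam("pics/w7.png"); uv=proj(K,Tc,[.4568,-.3476,.098]); print(uv)
x,y=np.round(uv).astype(int); g=cv2.cvtColor(im,cv2.COLOR_BGR2GRAY); m=(g[y-25:y+25,x-25:x+25]>60).astype(np.uint8)
for c in cv2.findContours(m,cv2.RETR_EXTERNAL,cv2.CHAIN_APPROX_NONE)[0]:
    if cv2.contourArea(c)>40: (cx,cy),r=cv2.minEnclosingCircle(c); print(cx+x-25,cy+y-25,r,cv2.contourArea(c),onz(K,Tc,(cx+x-25,cy+y-25),.098))
E
```

```text
23.95 [[-0.0029  1.     -0.0011  0.4578]
 [ 1.      0.0029  0.0005 -0.3469]
 [ 0.0005 -0.0011 -1.      0.2489]
 [ 0.      0.      0.      1.    ]]
hole [0.6119 0.2261 0.087 ] pin top [0.6379 0.1511 0.137 ] collar [0.6377 0.1512 0.091 ] hole-pin [-0.0259  0.075  -0.027 ] len 0.07931222217519493
delta to screw [-0.0008  0.0004  0.1789]
[257.7653 178.0874]
258.08490562438965 177.97169876098633 9.143016815185547 233.5 [ 0.4571 -0.3475  0.098 ]
278.0 177.5 24.824481964111328 305.5 [ 0.4788 -0.3469  0.098 ]
236.5 177.5 24.748836517333984 343.0 [ 0.4336 -0.347   0.098 ]
```

Request:
{"fn": "move_arm", "kwargs": {"commands": [[[-0.0007,0.0005,0.03,0,0,0,0.05],[0,0,0.03,0,0,0,0.05],[0,0,0.03,0,0,0,0.05],[0,0,0.03,0,0,0,0.05],[0,0,0.03,0,0,0,0.05],[0,0,0.029,0,0,0,0.05],[0,0,0,0,0,0,0.05],[0,0,0,0,0,0,0.0],[0,0,0,0,0,0,0.0],[0,0,0,0,0,0,0.0],[0,0,0,0,0,0,0.0],[0,0,0,0,0,0,0.0]]], "squeeze": 80}}

```text
t: 25.5
eef_pos: [0.4593, -0.3487, 0.0721]
tool_rot: [0.001, 0.707, 0.707, 0.0]
contact_force: [-0.8, 0.8, 6.6]
gripper_width: 0.219
grasp_force: 78.0
```

Request:
{"fn": "move_arm", "kwargs": {"commands": [[[0,0,-0.03,0,0,0,0],[0,0,-0.06,0,0,0,0],[0,0,-0.06,0,0,0,0],[0,0,-0.06,0,0,0,0],[0.041,0.0111,0,0,0,0,0],[0.041,0.0111,0,0,0,0,0],[0.041,0.0111,0,0,0,0,0],[0.041,0.0111,0,0,0,0,0],[0.041,0.0111,0,0,0,0,0],[0.041,0.0111,0,0,0,0,0],[0.041,0.0111,0,0,0,0,0],[0.041,0.0111,0,0,0,0,0],[0.041,0.0111,0,0,0,0,0],[0.041,0.0111,0,0,0,0,0],[0.041,0.0111,0,0,0,0,0],[0.041,0.0111,0,0,0,0,0],[0.041,0.0111,0,0,0,0,0],[0.041,0.0111,0,0,0,0,0],[0,0,0,0,0,-9.5,0],[0,0,0,0,0,-9.5,0]]]}}

```text
t: 28.0
eef_pos: [0.6141, 0.2266, 0.2807]
tool_rot: [0.0, 0.578, 0.816, -0.0]
contact_force: [-0.1, -0.4, 0.2]
gripper_width: 0.22
grasp_force: 78.3
```

Request:
{"fn": "move_arm", "kwargs": {"commands": [[[0,0,0,0,0,0,0],[0,0,0.04,0,0,0,0],[0,0,0.04,0,0,0,0],[0,0,0.04,0,0,0,0],[0,0,0,0,0,0,0],[0,0,0,0,0,0,0],[0,0,0,0,0,0,0]]]}}

```text
t: 28.88
eef_pos: [0.6156, 0.2263, 0.1628]
tool_rot: [0.001, 0.581, 0.814, 0.002]
contact_force: [0.7, 0.7, 0.2]
gripper_width: 0.22
grasp_force: 78.4
```

```bash
python3 - <<'E'
from h import *
o,im=shot("pics/w8.png"); T=toolT(o); print(o["t"],T,o["contact_force"],o["gripper_width"])
print("delta",T[:3,:3].T@(np.array([.6132,.2258,.14])-T[:3,3]))
K,Tc=wcam("pics/w8.png"); g=cv2.cvtColor(im,cv2.COLOR_BGR2GRAY)
print("hole px",proj(K,Tc,[.6119,.2261,.087]),"tip px",proj(K,Tc,(T@[0.0003,-.0012,.0441,1])[:3]))
u,v=np.round(proj(K,Tc,(T@[0,0,.0441,1])[:3])).astype(int)
for r in range(v-26,v+16,2): print(r," ".join("%3d"%x for x in g[r,u-16:u+17]))
E
```

```text
28.875 [[-0.3241  0.946   0.0034  0.6156]
 [ 0.946   0.3241  0.0016  0.2263]
 [ 0.0005  0.0037 -1.      0.1628]
 [ 0.      0.      0.      1.    ]] [0.7493 0.6533 0.174 ] 0.21993826932771565
delta [ 0.0003 -0.0025  0.0228]
hole px [254.6505 197.1219] tip px [257.7433 211.0895]
185  97  98  98  97  98  98  98  98  98  99  98  99  98  99  98  99  99 100  99  99  99  99 100 101 100 100 100 100  99  99  82  51  32
187  96  96  97  96  97  97  97  96  96  96  97  97  96  96  97  96  96  97  97  97  97  97  98  98  98  98  97  98  98  96  81  51  32
189  96  95  95  95  96  95  96  95  93  90  86  85  88  90  92  94  96  96  96  98  97  97  98  98  98  98  99  98  99  98  81  51  31
191  96  96  96  95  95  91  83  82  88  93  94  94  94  93  91  82  81  91  95  97  98  98  98  98  99  99  99 100  98  97  81  51  31
193  97  97  96  95  86  79  88  95  96  95  96  97  96  96  96  96  91  80  84  97  99 100 100 100 100  99 101 100 100  98  82  52  32
195  95  95  94  86  66  49  57  77  90  94  94  95  94  95  93  91  77  57  60  82  94  97  96  96  97  97  97  97  98  96  80  51  32
197  9
[... 1333 characters left out ...]
  94  91  72  42  43
217  95  96  93  88  71  51  50  52  57  61  49  28  29  38  35  24  25  38  42  35  33  50  61  60  51  54  77  92  96  94  73  44  48
219  90  80  57  40  42  44  32  17  18  25  22  15  21  28  26  19  18  26  26  18  14  24  27  22  31  50  48  51  76  89  73  53  54
221  72  50  43  27  16  22  20  14  20  27  22  14  20  28  26  19  18  26  25  19  15  22  25  18  15  25  24  17  29  49  53  41  44
223  48  19  14  14  17  22  19  13  19  26  22  13  21  28  27  18  18  26  29  20  14  22  26  19  14  22  21  14  22  25  32  46  51
225  18  14  12  12  17  22  19  14  22  28  23  14  20  28  26  18  16  24  28  20  14  20  25  20  13  18  20  15  13  14  16  33  40
```

```bash
python3 - <<'E'
from h import *
K,Tc=wcam("pics/w8.png"); T=np.load("pics/w8.png.npz")["T"]; Q=T[:3,:3].T
u0=round(proj(K,Tc,(T@[0,0,.0441,1])[:3])[0])-16; print(u0)
tip=onz(K,Tc,(u0+14.7,210.6),.1187); h=onz(K,Tc,(u0+11.2,196),.087)
print("tip tool",Q@(tip-T[:3,3]),"hole",h,"delta",Q@(h-tip)); o=bot.get_obs(); print(toolT(o)[:3])
E
```

```text
243
tip tool [ 0.0007 -0.0012  0.0441] hole [0.6112 0.2269 0.087 ] delta [ 0.0013 -0.003   0.0317]
[[-0.3243  0.9459  0.0029  0.6154]
 [ 0.9459  0.3243  0.0015  0.2263]
 [ 0.0005  0.0033 -1.      0.1626]]
```

Request:
{"fn": "move_arm", "kwargs": {"commands": [[[0.0009,-0.0028,0,0,0,0,0],[0,0,0.01,0,0,0,0],[0,0,0.01,0,0,0,0],[0,0,0.008,0,0,0,0],[0,0,0,0,0,0,0],[0,0,0,0,0,0,0],[0,0,0,0,0,0,0]]]}}

```text
t: 29.8
eef_pos: [0.6115, 0.2259, 0.1328]
tool_rot: [0.0, 0.581, 0.814, 0.0]
contact_force: [0.3, 0.5, -0.7]
gripper_width: 0.214
grasp_force: 78.4
```

Request:
{"fn": "move_arm", "kwargs": {"commands": [[[-0.0002,0.001,0,0,0,0,0],[0,0,0,0,0,0,0],[0,0,0,0,0,0,0]]]}}

```text
t: 30.18
eef_pos: [0.6123, 0.226, 0.1326]
tool_rot: [0.0, 0.581, 0.814, 0.0]
contact_force: [0.5, -0.4, -1.2]
gripper_width: 0.22
grasp_force: 78.4
```

```bash
python3 - <<'E'
from h import *
o,im=shot("pics/w9.png"); T=toolT(o); print(o["t"],T[:3])
K,Tc=wcam("pics/w9.png"); g=cv2.cvtColor(im,cv2.COLOR_BGR2GRAY)
tip=(T@[.0007,-.0012,.0441,1])[:3]
for h in ([.6112,.2269,.087],[.6119,.2261,.087]): print("hole px",proj(K,Tc,h),"tip px",proj(K,Tc,tip),T[:3,:3].T@(h-tip))
u,v=np.round(proj(K,Tc,tip)).astype(int); print(u-14)
for r in range(v-14,v+5): print(r," ".join("%3d"%x for x in g[r,u-14:u+15]))
E
```

```text
30.175 [[-0.3249  0.9457  0.0001  0.6123]
 [ 0.9457  0.3249  0.0001  0.226 ]
 [ 0.0001  0.0001 -1.      0.1326]]
hole px [258.3402 209.2119] tip px [257.7432 210.5658] [0.0005 0.0004 0.0015]
hole px [258.8968 210.4993] tip px [257.7432 210.5658] [-0.0005  0.0008  0.0015]
244
197  99  99  99  99  99  99  99  99  99 100 100  99  99 100 100 100 101 100  99 100 100 100 100 100 100 101 101 101 100
198  99  99  99 100 100  99  99  99 100  99 100  99  99  99  99 100  99  99  99  99  99 100  99 100 100 100 100 100 101
199  98  97  97  98  97  98  97  97  97  98  98  98  98  97  97  98  97  97  97  98  97  98  97  98  98  99  99  99  99
200  95  95  95  95  95  95  95  95  95  96  96  96  96  96  95  95  96  96  96  96  97  96  96  96  97  97  97  97  96
201  96  96  96  96  96  97  96  96  96  96  95  94  94  93  91  91  93  94  95  97  98  98  98  97  98  99  99  99  99
202  97  97  97  97  97  96  97  98  97  95  90  85  81  79  81  79  78  80  84  91  97  98  98  99  98  99  99  99  99
203  97  96  97  97  97  97  96  96  94  88  84  86  90  94  95  94  91  87  81  80  89  96  97  98  98 
[... 755 characters left out ...]
  95  86  67  44  29  26  24  22  24  22  23  21  24  25  23  24  32  38  55  76  90  97  98  98  98
211  96  96  96  96  95  86  67  42  25  25  24  23  23  21  22  23  23  24  22  21  26  36  57  79  92  98  98  98  98
212  97  97  97  96  95  90  74  47  24  21  21  23  23  21  22  21  21  20  18  18  25  40  61  81  94  97  99  99  99
213  98  97  98  98  97  93  76  46  20  20  21  23  23  25  28  26  25  23  20  18  24  47  68  86  97  99  99  99  99
214  97  98  98  98  97  93  72  40  25  24  27  33  36  38  38  39  36  31  28  26  33  56  76  90  98  99 100 100 100
215  98  98  98  97  94  78  53  38  36  36  39  48  59  64  66  65  58  47  39  36  35  41  62  83  96 100 100 100  99
```

Hole centre (258.5,209.5), tip centre (257.8,210.2): within 0.6 mm. Nudge and lower.

Request:
{"fn": "move_arm", "kwargs": {"commands": [[[0.0004,0.0004,0,0,0,0,0],[0,0,0.002,0,0,0,0],[0,0,0.002,0,0,0,0],[0,0,0.002,0,0,0,0],[0,0,0.002,0,0,0,0],[0,0,0,0,0,0,0]]]}}

```text
t: 30.98
eef_pos: [0.6124, 0.2264, 0.1242]
tool_rot: [-0.0, 0.581, 0.814, -0.0]
contact_force: [-0.2, 0.1, -0.4]
gripper_width: 0.219
grasp_force: 78.4
```

Request:
{"fn": "move_arm", "kwargs": {"commands": [[[0,0,0.001,0,0,0,0],[0,0,0.001,0,0,0,0],[0,0,0.001,0,0,0,0],[0,0,0.001,0,0,0,0],[0,0,0.001,0,0,0,0],[0,0,0.001,0,0,0,0],[0,0,0.001,0,0,0,0],[0,0,0,0,0,0,0]]]}}

```text
t: 31.98
eef_pos: [0.6127, 0.2263, 0.1175]
tool_rot: [0.0, 0.581, 0.814, 0.0]
contact_force: [-0.0, -0.4, -0.1]
gripper_width: 0.223
grasp_force: 78.4
```

Request:
{"fn": "move_arm", "kwargs": {"commands": [[[0,0,0.001,0,0,0,0],[0,0,0.001,0,0,0,0],[0,0,0.001,0,0,0,0],[0,0,0.002,0,0,0,0],[0,0,0.002,0,0,0,0],[0,0,0.002,0,0,0,0],[0,0,0.002,0,0,0,0],[0,0,0,0,0,0,0]]]}}

```text
t: 32.98
eef_pos: [0.6126, 0.2262, 0.1062]
tool_rot: [0.0, 0.581, 0.814, -0.0]
contact_force: [1.9, -1.8, -1.5]
gripper_width: 0.214
grasp_force: 78.2
```

Request:
{"fn": "move_arm", "kwargs": {"commands": [[[0,0,0.001,0,0,0,0],[0,0,0.001,0,0,0,0],[0,0,0.001,0,0,0,0],[0,0,0.001,0,0,0,0],[0,0,0.001,0,0,0,0],[0,0,0.001,0,0,0,0],[0,0,0,0,0,0,0],[0,0,0,0,0,0,0]]]}}

```text
t: 33.98
eef_pos: [0.6127, 0.2263, 0.1004]
tool_rot: [0.0, 0.581, 0.814, -0.0]
contact_force: [1.9, -4.1, 0.5]
gripper_width: 0.217
grasp_force: 78.3
```

Request:
{"fn": "move_arm", "kwargs": {"commands": [[[0,0,0.001,0,0,0,0],[0,0,0.001,0,0,0,0],[0,0,0.001,0,0,0,0],[0,0,0.001,0,0,0,0],[0,0,0,0,0,0,0],[0,0,0,0,0,0,0]]]}}

```text
t: 34.72
eef_pos: [0.6128, 0.2263, 0.0989]
tool_rot: [-0.0, 0.581, 0.814, 0.0]
contact_force: [-5.6, -7.0, 18.6]
gripper_width: 0.22
grasp_force: 80.4
```

Seated (.0989 as predicted, 18.6 N). Unload, release, retreat.

Request:
{"fn": "move_arm", "kwargs": {"commands": [[[0,0,-0.0012,0,0,0,0],[0,0,-0.0012,0,0,0,0],[0,0,0,0,0,0,0],[0,0,0,0,0,0,0.03],[0,0,0,0,0,0,0.05],[0,0,0,0,0,0,0.05],[0,0,0,0,0,0,0.05]]]}}

```text
t: 35.6
eef_pos: [0.6123, 0.227, 0.0988]
tool_rot: [-0.0, 0.581, 0.814, 0.0]
contact_force: [-0.2, 0.1, -0.5]
gripper_width: 0.585
grasp_force: 0.0
```

Request:
{"fn": "move_arm", "kwargs": {"commands": [[[0,0,-0.01,0,0,0,0.05],[0,0,-0.03,0,0,0,0.05],[0,0,-0.04,0,0,0,0.05],[0,0,-0.05,0,0,0,0.05],[0,0,0,0,0,0,0.05],[0,0,0,0,0,0,0.05]]]}}

```text
t: 36.35
eef_pos: [0.6123, 0.2265, 0.229]
tool_rot: [-0.0, 0.581, 0.814, 0.0]
contact_force: [0.3, -1.3, -0.2]
gripper_width: 0.582
grasp_force: 0.0
```

```bash
python3 - <<'E'
from h import *
o,im=shot("pics/w10.png"); T=toolT(o); print(o["t"],T[:3,3],o["contact_force"])
K,Tc=wcam("pics/w10.png"); hsv=cv2.cvtColor(im,cv2.COLOR_BGR2HSV); g=cv2.cvtColor(im,cv2.COLOR_BGR2GRAY)
pred={"screw top":[.6118,.2263,.125],"screw washer":[.6118,.2263,.09],"pin top":[.6378,.1511,.137]}
for n,P in pred.items(): print(n,proj(K,Tc,P))
u,v=np.round(proj(K,Tc,pred["screw top"])).astype(int)
print(u-20)
for r in range(v-24,v+20,2): print(r," ".join("%3d"%x for x in g[r,u-20:u+21]))
E
```

```text
36.35 [0.6123 0.2265 0.229 ] [ 0.3402 -1.2638 -0.1836]
screw top [258.6131 189.2561]
screw washer [258.582  180.3323]
pin top [258.719  272.2368]
239
165  42  43  44  43  44  43  43  44  43  44  43  44  44  43  44  44  43  44  43  43  44  44  43  43  44  44  44  44  43  44  44  44  43  43  36  28  25  25  25  25  26
167  84  85  85  85  85  85  85  85  85  85  86  86  85  85  86  86  87  86  86  87  87  87  86  87  87  87  87  88  87  88  87  88  88  86  67  36  26  24  25  25  24
169  86  87  87  87  87  87  87  87  87  87  87  88  87  86  88  87  87  88  87  88  89  88  88  88  88  89  89  89  90  90  89  90  89  88  68  37  26  25  25  26  25
171  88  88  88  87  88  88  88  88  88  88  88  88  88  87  85  82  69  55  48  41  44  59  74  82  84  86  88  89  89  89  89  89  88  86  67  37  26  25  25  25  25
173  86  85  85  85  85  86  85  85  86  85  85  81  71  52  31  20  18  17  22  20  21  21  18  20  30  52  73  83  87  87  88  87  87  85  67  37  26  26  26  25  26
175  86  85  86  86  85  86  85  86  86  84  74  47  19  15  15  16  18  16  21  19  17  18  15  17  16  16  2
[... 2045 characters left out ...]
  62  32  38  46  47  47  47
201  84  84  84  84  85  85  84  84  84  85  84  85  85  84  83  84  84  84  84  83  83  83  85  84  84  84  84  85  85  85  85  85  86  83  62  42  49  51  51  50  48
203  82  83  83  83  83  84  84  83  84  84  84  84  84  83  83  84  83  83  84  84  85  84  84  85  84  85  85  85  85  85  85  85  85  83  62  41  46  48  48  49  47
205  84  83  84  84  84  83  84  84  84  83  84  84  83  83  83  83  82  83  83  83  83  84  83  83  83  84  83  84  84  84  84  83  84  81  61  41  47  48  48  48  46
207  92  95 120 121 100  97  91  86  85  91  96  91  86  85  84  84  85  84  84  84  84  84  84  85  85  85  85  85  85  84  85  85  85  83  62  39  44  46  46  46  44
```

The screw head sits at (258,189), within 1 px of the seated prediction, and the gripper is clear. Handing in.

```bash
python3 -c "
from station import bot
print(bot.hand_in())"
```

```text
the job is handed in; nothing more can be done
None
```

The tapered pin and the loose thumbscrew are both seated on the cover, with pushes of 23 N and 19 N at the wrist. The cover looked back in line in the last picture I viewed, the gripper is clear, and I handed the job in at about 36 s; no verdict came back.

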